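# Set the gas ballast of a vacuum pump

## Task

The vacuum pump's oil is due for cleaning, so set its gas ballast to medium: on top of the pump, press the large sprung bar-grip knob down to unlock it, turn it clockwise to the two-dot mark and let it spring fully up again, locked at that mark. Leave the small round knob of the pump as it is, and leave the bottles, tools and fittings around standing and lying where they are.

Things in the scene. Friction and masses are not known exactly. Their poses are not given: they have to be found in the camera images.
- pump: grey rotary vane vacuum pump, fixed in a drip tray (460 x 200 x 14 mm). Origin: centre of the tray's underside on the bench; z up, x to the motor end, -x to the front. Front oil box: x -215 to -55, y -79 to 79 mm, flat top 185 mm high. On it: gas-ballast knob at x -155, y 25; filler plug (36 wide, 16 high) at x -182, y -52; mode selector at x -85, y -45 mm.
- mist_filter (a point): centre of the top of the white and black oil mist filter, the tallest part of the pump: 66 mm wide, top 304 mm above the bench, 183 mm from the gas-ballast knob. All else on the pump is below 210 mm.
- ballast_grip (a point): on the axis of the gas-ballast knob, 7 mm below the top of its bar grip; moves and turns with it. z up; the bar (46 long, 13 thick along y, 27 mm high) lies along x, the end with the white line to -x. It stands on a round skirt, 48 mm across its flat top, 19 mm below this point. A fixed 96 mm black flange under it, 4 mm thick on the pump's top, bears the white marks 39 mm from the axis.
- ballast_knob (a joint): knob angle, rad, growing clockwise from above. Four positions 30 degrees apart: 0 closed (ring mark, white line to the pump's front, pump -x), 0.524 low (one dot), 1.047 medium (two dots), 1.571 high (three dots). Starts at closed or low. Locked while up (play 0.035 rad either way); pressed, it turns freely. Let go between positions, it cams into the nearest as it rises.
- ballast_press (a joint): how far the knob is pressed, m: 0 = fully up and locked, 0.008 = down on its stop. Press at least 0.0072 to turn it freely from one position to the next. The spring pushes up with 6 N at the top, 10 N at the bottom; press with 12 to 20 N, for instance with the fingertips on the skirt on both sides of the bar, and keep it down while turning.
- mode_selector (a joint): angle of the small round fluted knob (30 mm diameter, 21 mm high) behind the filler plug, rad; starts at 0 and must be left alone.
- centring_ring: loose steel vacuum centring ring, 38 mm outside, 6 mm thick, lying flat on the oil box 76 mm behind the gas-ballast knob's axis; origin at its centre on the underside.
- oil_bottle: amber pump oil bottle, 84 mm diameter, 200 mm high, standing beside the pump; origin under its centre, z up.
- reagent_bottle: clear bottle with a blue cap, 70 mm diameter, 140 mm high, standing in front of the pump's oil box end; origin under its centre, z up.
- beaker: glass beaker, 68 mm diameter, 85 mm high, standing on the bench; origin under its centre, z up.
- spanner: steel spanner, 160 mm long, lying on the bench.
- screwdriver: screwdriver with a black handle, 180 mm long, lying on the bench.
- swing_clamp: aluminium flange clamp, about 62 mm wide and 14 mm thick, lying on the bench.

How it is judged:
By the outcome, as a careful person would: the job done as asked, in the order asked, and still so for the second after the job is handed in, with the robot touching nothing.
It also fails if it takes over 38 s, if anything falls off the work surface, if the arm or the gripper's body presses on something with over 40 N, if the wrist force passes 120 N, or if a joint passes its speed limit or range.

## Robot

A 7-joint arm with a two-finger parallel gripper is mounted at the origin on the work surface. World frame = base frame: x ahead of the robot, y to its left, z up, the work surface at z = 0. Lengths are in m, angles in rad, forces in N, time in s.
With the tool pointing down it reaches from about 0.4 to 0.9 m from the base axis. Payload 5.5 kg.
Tool frame: the origin (TCP) lies on the centre line of the jaws, within the pads' length; the fingertips stand 25 mm ahead of it and the grasp point (between the pads) lies 6 mm ahead of it; z points along the fingers, y is the line along which they close (so a half turn about z gives the same grasp; the last joint's range is limited). The gripper opens to 92 mm and grips with 3 to 60 N. Pads are 19 mm wide; open, the fingers measure 130 mm over their backs; the gripper's body (75 mm by 190 mm) begins 47 mm behind the grasp point.
Start: joints at [-0.912, 0.501, -0.427, 1.55, 0.221, 1.138, -0.21], TCP at [0.251, 0.6, 0.252] pointing down, gripper open.
Joint ranges: [-2.88, 2.88], [-0.31, 2.03], [-1.54, 1.56], [0.2, 2.42], [-1.41, 4.55], [0.19, 2.02], [-2.57, 2.57]. Speed limits (rad/s): [2.57, 2.57, 3.14, 3.14, 3.14, 3.14, 3.14].

## Interface

Orientations are given as a rotation vector (axis times angle).
In Python, from station import sensors, eyes, bot, spotter gives the robot as it stands.
- The arm moves only by the tool move_arm, never from a script. Its argument "deltas" is a list that holds one entry, the list of rows, each a list of 5 numbers: the opening, from 0 (shut) to 1 (fully open), then the shift along the world's x, y, z in units of 75 cm (1.0 is 75 cm), then the turn about the world's z in units of 180 degrees (1.0 is 180 degrees). A call has 1 to 5 rows; each row is the pose to reach, as a shift and turn from the pose commanded when the call began, turning the shorter way round; what a row does not reach only later rows make up. A row lasts 1/10 s, in which the tool goes at most 50 mm and 8.59 degrees, less where a joint would pass 70% of its speed; a pose out of reach is approached as far as the arm can. A call with a number of a shift or a turn outside -1 to 1 is refused whole. A call with a gripper value outside its range is refused whole. The fingers move at their own pace and stop on an object; "grip_force" is the grip in N (left out, the last holds). Time passes only in rows, so rows that repeat a pose let the fingers close. It gives the time, the measured TCP pose, the force, the opening and the grip force at its end, in the units of the state.
- sensors.sense(): the state, without advancing time (a new reading comes with each control period).
- eyes.camera(name): name is "scene" or "top" or "wrist"; returns a dict with "image" (400x640x3 uint8, red, green, blue), "vfov" (degrees; the focal length in pixels is half the picture's height over the tangent of half this angle, whatever the lens; pixels are square), "cx", "cy" (the principal point, pixels), "k1" (the pictures are not rectified: a ray, as slopes to the right and down, at radius r is drawn at 1 + k1 r^2 times it, then the intrinsics apply), "R" (3x3) and "t" (3): a world point X has camera coordinates R X + t. Camera axes: x right, y down, z forward; pixel columns grow to the right and rows downward; lengths in m; the calibration is good to about 2 mm. A picture is of the moment at which its call begins. There is no depth.
- bot.sign_off(): hands the job in; it is judged then, once.
Trained networks look in a picture, given as the dict that the camera call returned (one of the last four; its "shot" number tells which), for a name from the list of things; names that differ only in an ending like _2 or _b are one class to them, and where a whole thing is asked for, a point or a joint stands for the part that bears it (a point fixed in the world has none). Each returns a list of dicts, best first, with "confidence" (0 to 1); they miss things now and then, are a little off and sometimes report something else, mostly with a low value. They report only what shows in the picture. A call takes as long as a camera call.
- spotter.silhouettes(picture, label): "mask" (400x640 bool, what is visible of it) and "bbox" ([left, top, right, bottom] in pixels, round what is visible of it).
The state is a dict: "t": time; "joints": joint angles; "qd": joint speeds; "tau": joint torques, N m; "ee_pos": TCP position; "tcp_rot": TCP orientation; "ft_force": force on the tool from outside, world axes, zero at the start; "ft_torque": the same for the moment, N m; "finger_gap": finger opening in m; "grasp_force": force on a finger pad.
Only numpy, scipy, OpenCV 4.12 (cv2) and the standard library are available. Lean on these libraries where they do the work, as an engineer would, in place of code of your own. Each camera call takes 0.05 s, during which the arm holds its last target. There are 200 camera calls.

## Working session

There is one attempt and no reset: what is moved stays moved. The work goes in short steps, Python scripts to look and compute and a tool call to move; the robot and the scene stay as the last step left them, time stands still between calls to the robot, and variables do not carry over. Pictures are saved under pics/ and viewed, at most 10 in all, crops included, and the job is handed in when it is done.

Besides the shell and the picture viewer there is one more tool, called after "Call:" in YAML: its name, and indented under it one key for each argument. move_arm: Moves the arm, as the interface text tells. Its arguments: {"type":"object","properties":{"deltas":{"type":"array"},"grip_force":{"type":"number"}},"required":["deltas"]}

```bash
mkdir -p pics; cat > h.py <<'E'
import numpy as np, cv2
from station import sensors, eyes, bot, spotter
def K(c):
    f=200/np.tan(np.radians(c['vfov'])/2); return f
def ray(c,u,v):
    f=K(c); d=np.array([(u-c['cx'])/f,(v-c['cy'])/f]); s=d.copy()
    for _ in range(30): s=d/(1+c['k1']*(s@s))
    R=np.array(c['R']);t=np.array(c['t'])
    return -R.T@t, R.T@np.array([s[0],s[1],1])
def onz(c,u,v,z):
    o,d=ray(c,u,v); return o+d*(z-o[2])/d[2]
def proj(c,X):
    p=np.array(c['R'])@np.array(X)+np.array(c['t']); s=p[:2]/p[2]; s=s*(1+c['k1']*(s@s))
    return s*K(c)+[c['cx'],c['cy']]
def save(c,n): cv2.imwrite('pics/'+n,c['image'][:,:,::-1])
E
python3 - <<'E'
from h import *
ims=[]
for n in ['scene','top']:
    c=eyes.camera(n); save(c,n+'0.png')
    print(n,c['vfov'],c['cx'],c['cy'],c['k1'],(-np.array(c['R']).T@c['t']).round(3))
    for l in ['pump','mist_filter','ballast_grip','ballast_knob','mode_selector','centring_ring','oil_bottle','reagent_bottle']:
        for r in spotter.silhouettes(c,l)[:2]:
            m=r['mask']; ys,xs=np.nonzero(m); print(l,round(r['confidence'],2),r['bbox'],xs.mean().round(1),ys.mean().round(1))
print(sensors.sense())
E
```

```text
scene 47.26999255381091 323.0628995261846 195.57736654734595 0.042320869127764456 [1.156 0.038 0.987]
pump 0.95 [67.9, 168.8, 290.1, 326.5] 174.4 249.8
mist_filter 0.9 [65.4, 167.8, 292.2, 328.6] 174.9 249.8
ballast_grip 0.83 [227.3, 198.6, 256.6, 224.8] 242.1 211.9
ballast_knob 0.98 [228.0, 199.1, 255.7, 222.5] 242.0 211.5
mode_selector 0.65 [202.4, 190.7, 214.2, 207.3] 207.8 197.4
centring_ring 0.54 [202.2, 230.3, 217.1, 243.4] 210.3 233.9
oil_bottle 0.58 [221.5, 268.0, 264.7, 334.4] 243.0 302.7
oil_bottle 0.38 [394.1, 276.3, 417.4, 306.0] 404.6 287.7
reagent_bottle 0.79 [305.3, 218.1, 332.5, 275.7] 316.0 246.6
top 55.89707694110546 320.3648125619806 199.08954472206307 -0.055506241256989546 [0.338 0.129 1.093]
pump 0.94 [347.9, 181.2, 536.6, 278.4] 439.4 229.8
mist_filter 0.55 [352.8, 181.1, 538.2, 274.1] 439.8 230.0
ballast_grip 0.71 [382.1, 194.6, 407.7, 213.6] 394.5 201.2
ballast_knob 0.8 [379.4, 188.4, 407.3, 217.2] 394.3 201.3
mode_selector 0.48 [415.7, 229.7, 423.5, 238.9] 418.8 233.8
centring_ring 0.41 [384.4, 143.5, 420.1, 183.1] 402.4 164.6
oil_bottle 0.82 [383.6, 142.9, 419.2, 183.1] 402.2 164.4
reagent_bottle 0.73 [317.8, 183.8, 344.9, 215.1] 331.5 198.6
{'t': 0.9, 'joints': array([-0.91183484,  0.50086535, -0.42698892,  1.55041699,  0.22077051,
        1.13831805, -0.21027622]), 'qd': array([-0.00200018,  0.00094968, -0.00132185, -0.00031068, -0.00106738,
       -0.00090534, -0.00093914]), 'tau': array([-8.14301238e-04, -5.66427469e+01, -5.81022575e+00, -2.79508263e+01,
       -6.64990931e-02,  2.06938921e-02,  2.32630384e-05]), 'ee_pos': array([0.25054255, 0.59975804, 0.25174234]), 'tcp_rot': array([-6.17551252e-01, -3.08025745e+00, -2.61004417e-05]), 'ft_force': array([-0.14131992,  0.7613045 , -0.06102703]), 'ft_torque': array([-0.02557641,  0.05205202, -0.03478099]), 'grasp_force': 0.0, 'finger_gap': 0.09163443875323127}
```

View pics/top0.png

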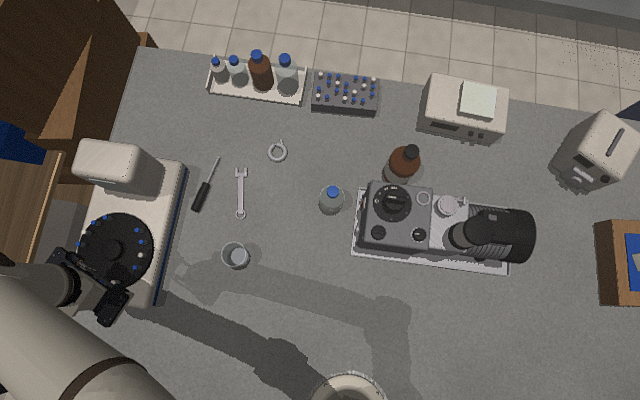

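View pics/scene0.png

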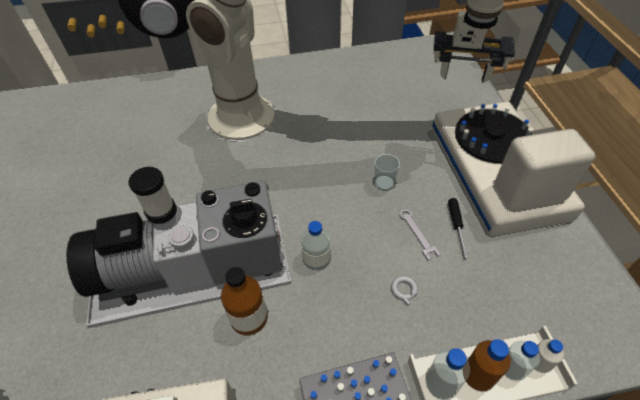

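Both views show the pump on the robot's right: ballast knob at (394,203) in top and (243,214) in scene. The oil bottle is behind it, and the mist filter is at about (465,235) in top. Next I'll measure the knob and pump yaw and enlarge the knob.

```bash
python3 - <<'E'
from h import *
a=eyes.camera('top'); b=eyes.camera('scene')
def box(c,x0,y0,w,h): return cv2.resize(c['image'][y0:y0+h,x0:x0+w,::-1],None,fx=6,fy=6,interpolation=cv2.INTER_CUBIC)
cv2.imwrite('pics/crop1.png',np.vstack([box(a,345,175,130,50)[:, :],box(b,180,180,130,50)]))
def tri(pa,pb):
    A=np.zeros((3,3));y=np.zeros(3)
    for c,p in((a,pa),(b,pb)):
        o,d=ray(c,*p);d/=np.linalg.norm(d);P=np.eye(3)-np.outer(d,d);A+=P;y+=P@o
    return np.linalg.solve(A,y)
def cen(c,l):
    m=spotter.silhouettes(c,l)[0]['mask'];ys,xs=np.nonzero(m);return xs.mean(),ys.mean()
k=tri(cen(a,'ballast_knob'),cen(b,'ballast_knob'));print('knob',k)
print('knob z.2',onz(a,*cen(a,'ballast_knob'),.2),onz(b,*cen(b,'ballast_knob'),.2))
for n,p,q in(('mode?',(378,233),(209,198)),('filler',(417,235),(252,189)),('ring',(423,199),(211,234))):
    print(n,onz(a,*p,.197),onz(b,*q,.197))
print('filter top',onz(b,147,180,.304))
print(onz(a,359,187,.014),onz(a,353,257,.014),onz(a,508,274,.014))
E
```

```text
knob [ 0.55172725 -0.01869895  0.21383388]
knob z.2 [ 0.55506947 -0.02130362  0.2       ] [ 0.54097343 -0.01943829  0.2       ]
mode? [0.47304605 0.00778869 0.197     ] [ 0.48463998 -0.08733628  0.197     ]
filler [ 0.48284996 -0.08544291  0.197     ] [0.47972715 0.00833969 0.197     ]
ring [ 0.57311378 -0.09088401  0.197     ] [ 0.58229579 -0.08858238  0.197     ]
filter top [ 0.50293755 -0.18670198  0.304     ]
[0.62721148 0.05570974 0.014     ] [0.42143832 0.04467412 0.014     ] [ 0.44131099 -0.40112264  0.014     ]
```

View pics/crop1.png

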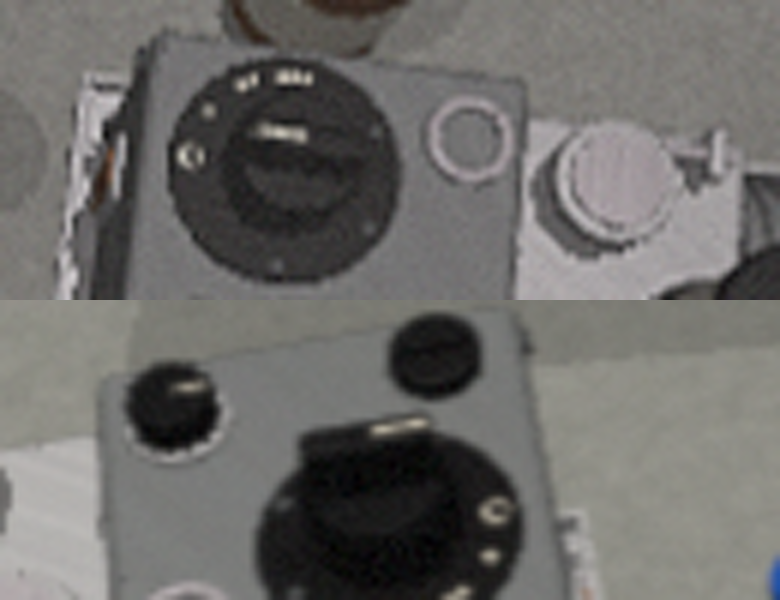

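The line on the bar points along the pump's front direction, to the ring mark, so the knob starts closed. Pump yaw is about -87°, and the flange axis is near (0.552,-0.021). I'll move above it with the jaws closing along pump y.

Call:
move_arm:
  deltas:
    - [[1, 0.027, -0.053, 0.027, -0.024], [1, 0.053, -0.107, 0.053, -0.048], [1, 0.08, -0.16, 0.08, -0.072], [1, 0.107, -0.213, 0.107, -0.096], [1, 0.133, -0.267, 0.133, -0.12]]

```text
t: 1.7
ee_pos: [0.351, 0.3979, 0.3525]
tcp_rot: [1.188, 2.908, 0.001]
ft_force: [0.9, 0.3, 0.6]
finger_gap: 0.0916
grasp_force: 0.0
```

Call:
move_arm:
  deltas:
    - [[1, 0.027, -0.056, 0, -0.024], [1, 0.053, -0.112, 0, -0.048], [1, 0.08, -0.168, 0, -0.072], [1, 0.107, -0.224, 0, -0.096], [1, 0.133, -0.28, 0, -0.12]]

```text
t: 2.2
ee_pos: [0.4506, 0.1877, 0.3519]
tcp_rot: [1.712, 2.633, 0.001]
ft_force: [1.0, 0.4, -0.1]
finger_gap: 0.0921
grasp_force: 0.0
```

Call:
move_arm:
  deltas:
    - [[1, 0.027, -0.056, 0, -0.024], [1, 0.053, -0.112, 0, -0.048], [1, 0.08, -0.168, 0, -0.072], [1, 0.107, -0.224, 0, -0.096], [1, 0.133, -0.28, 0, -0.12]]

```text
t: 2.7
ee_pos: [0.5504, -0.0222, 0.3518]
tcp_rot: [2.175, 2.266, 0.001]
ft_force: [0.5, 0.4, 0.1]
finger_gap: 0.0917
grasp_force: 0.0
```

```bash
python3 - <<'E'
from h import *
c=eyes.camera('wrist'); save(c,'w1.png'); print(c['vfov'],c['cx'],c['cy'],c['k1'],(-np.array(c['R']).T@c['t']).round(3),np.array(c['R']).round(2).tolist())
for l in ['ballast_grip','ballast_knob','centring_ring','mode_selector']:
    for r in spotter.silhouettes(c,l)[:1]:
        ys,xs=np.nonzero(r['mask']); print(l,round(r['confidence'],2),r['bbox'],xs.mean(),ys.mean(),[onz(c,xs.mean(),ys.mean(),z).round(4) for z in (.189,.2,.215)])
for n in ['top','scene']:
    d=eyes.camera(n)
    for z in (.2,.21,.22):print(n,z,proj(d,[.552,-.021,z]))
E
```

```text
67.24737550528891 318.23080142702514 199.77880077764684 -0.027883075750482187 [0.548 0.046 0.485] [[1.0, 0.04, 0.0], [0.04, -0.97, 0.26], [0.01, -0.26, -0.97]]
ballast_grip 0.8 [292.2, 162.4, 350.5, 225.0] 320.5381917381138 192.24473889321902 [array([ 0.5528, -0.0249,  0.189 ]), array([ 0.5526, -0.0223,  0.2   ]), array([ 0.5523, -0.0188,  0.215 ])]
ballast_knob 0.72 [292.3, 165.5, 349.8, 227.2] 320.6462427745665 192.3479768786127 [array([ 0.5529, -0.025 ,  0.189 ]), array([ 0.5527, -0.0224,  0.2   ]), array([ 0.5524, -0.0189,  0.215 ])]
centring_ring 0.7 [322.2, 238.3, 360.8, 254.8] 340.3346774193548 246.2540322580645 [array([ 0.5763, -0.0831,  0.189 ]), array([ 0.5753, -0.0783,  0.2   ]), array([ 0.5738, -0.0718,  0.215 ])]
top 0.2 [393.99478336 202.68599653]
top 0.21 [394.80134443 201.8304389 ]
top 0.22 [395.62538518 200.95624732]
scene 0.2 [241.9274175  215.88876675]
scene 0.21 [241.20995924 213.09602222]
scene 0.22 [240.48057701 210.25801825]
```

View pics/w1.png

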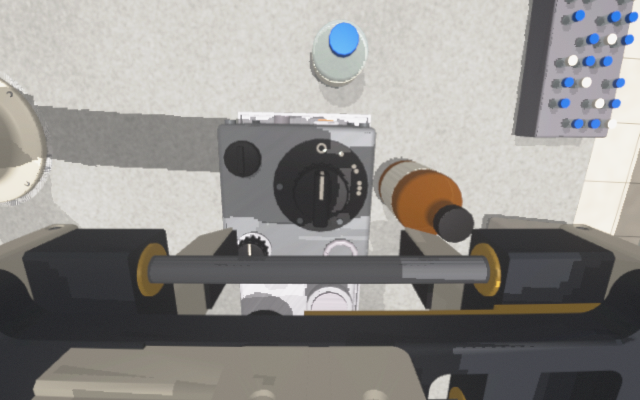

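Wrist view: flange centre near (320.5,185), bar from (322,172) to (320,225), line pointing up at the ring mark (321,147). That confirms closed. I'll refine centre and yaw from the flange, mark and bar.

```bash
python3 - <<'E'
from h import *
c=eyes.camera('wrist')
g=c['image'].max(2)
m=((g<75)).astype(np.uint8); m[:, :262]=0; m[:,375:]=0; m[:132]=0; m[224:]=0
m=cv2.morphologyEx(m,cv2.MORPH_OPEN,np.ones((5,5)))
n,L,s,_=cv2.connectedComponentsWithStats(m); k=1+s[1:,4].argmax()
cn=max(cv2.findContours((L==k).astype(np.uint8),0,1)[0],key=cv2.contourArea)
P=np.array([onz(c,*p,.189)[:2] for p in cv2.convexHull(cn)[:,0].astype(float)])
A=np.c_[2*P,np.ones(len(P))];x=np.linalg.lstsq(A,(P**2).sum(1),rcond=None)[0];r=np.sqrt(x[2]+x[:2]@x[:2])
print('flange',x[:2],r,s[k])
w=(g>165).astype(np.uint8);n,L,s,ce=cv2.connectedComponentsWithStats(w[135:205,275:368])
for i in range(1,n):
    if s[i,4]>4:
        u=ce[i]+[275,135];q=onz(c,*u,.189)[:2]-x[:2];print(u.round(1),s[i,4],np.hypot(*q).round(4),np.degrees(np.arctan2(q[1],q[0])).round(1))
        if s[i,4]>40:
            ys,xs=np.nonzero(L==i);Q=np.array([onz(c,a+275,b+135,.22)[:2] for a,b in zip(xs,ys)]);e=np.linalg.svd(Q-Q.mean(0))[2][0];print('line',Q.mean(0),np.degrees(np.arctan2(e[1],e[0])))
cv2.imwrite('pics/w1c.png',cv2.resize(c['image'][125:240,255:390,::-1],None,fx=5,fy=5,interpolation=cv2.INTER_CUBIC))
E
```

```text
flange [ 0.55187581 -0.01830958] 0.04664751713579163 [ 275  144   93   80 4923]
[350.  140.6] 429 0.0561 62.6
line [0.57442737 0.03332688] 1.2547397151080757
[323.3 150.5] 20 0.0391 89.3
[342.1 157.7] 9 0.0382 59.7
[354.5 170. ] 8 0.0388 33.4
[356.9 174.7] 9 0.0389 25.5
[322.6 191.5] 53 0.0028 -47.3
line [ 0.55298057 -0.01310875] -90.18939756957984
[359.9 186.9] 8 0.0394 6.6
[359.9 191.7] 9 0.0395 -0.6
[359.1 196.9] 8 0.0396 -8.6
```

View pics/w1c.png

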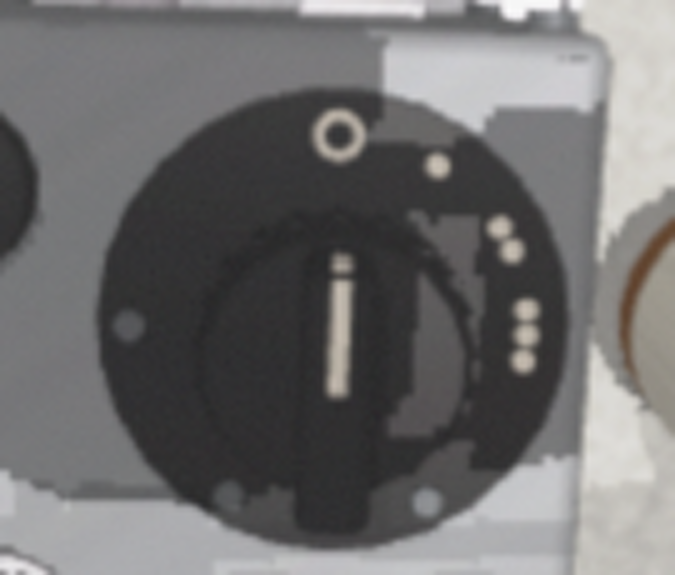

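The marks give centre (0.552,-0.0185) and closed direction about 90°. I'll centre, narrow the jaws and descend to just above the skirt.

Call:
move_arm:
  deltas:
    - [[0.4, 0.002, 0.005, 0, -0.013], [0.4, 0.002, 0.005, -0.05, -0.013], [0.4, 0.002, 0.005, -0.1, -0.013], [0.4, 0.002, 0.005, -0.14, -0.013], [0.4, 0.002, 0.005, -0.14, -0.013]]
  grip_force: 10

```text
t: 3.6
ee_pos: [0.549, -0.0151, 0.2428]
tcp_rot: [-2.212, -2.225, 0.006]
ft_force: [1.1, 0.6, -0.2]
finger_gap: 0.0563
grasp_force: 0.6
```

```bash
python3 - <<'E'
from h import *
s=sensors.sense();print(s['ee_pos'],s['tcp_rot'],s['ft_force'],s['finger_gap'])
c=eyes.camera('wrist');d=eyes.camera('scene')
a=c['image'][100:400,120:520,::-1]; b=cv2.resize(d['image'][140:260,170:330,::-1],(400,300),interpolation=cv2.INTER_CUBIC)
cv2.imwrite('pics/w2.png',np.hstack([a,b]))
E
```

```text
[ 0.549034   -0.01511924  0.24276546] [-2.21170866 -2.22511693  0.00611085] [ 1.14313707  0.55135906 -0.24976535] 0.056346815152854585
```

View pics/w2.png

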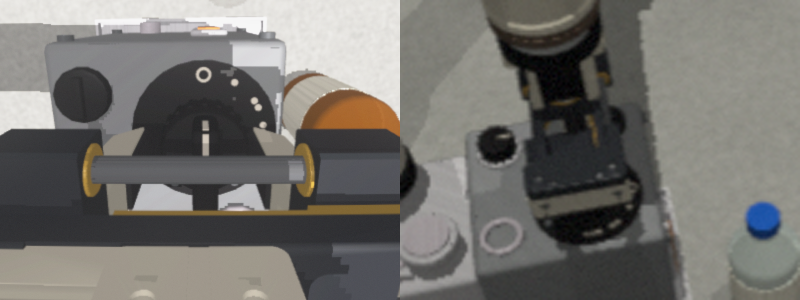

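The bar (col ~205 in the crop) lies between the fingers (inner edges ~130 and 270), slightly to +x of jaw centre. I'll let the arm settle and close to a narrower gap.

Call:
move_arm:
  deltas:
    - [[0.4, 0, 0, 0, 0], [0.4, 0, 0, 0, 0]]

```text
t: 3.9
ee_pos: [0.5523, -0.0165, 0.2485]
tcp_rot: [2.216, 2.224, 0.004]
ft_force: [-0.9, 0.3, 0.4]
finger_gap: 0.0371
grasp_force: 0.0
```

Call:
move_arm:
  deltas:
    - [[0.3, 0, -0.003, -0.007, 0], [0.3, 0, -0.003, -0.013, 0], [0.3, 0, -0.003, -0.02, 0], [0.3, 0, -0.003, -0.02, 0]]

```text
t: 4.3
ee_pos: [0.5517, -0.0188, 0.2379]
tcp_rot: [2.218, 2.224, 0.005]
ft_force: [-16.6, 1.6, 41.1]
finger_gap: 0.0281
grasp_force: 20.5
```

Call:
move_arm:
  deltas:
    - [[0.3, 0, 0, -0.004, 0], [0.3, 0, 0, -0.004, 0]]

```text
t: 4.5
ee_pos: [0.5518, -0.0188, 0.2377]
tcp_rot: [2.217, 2.224, 0.006]
ft_force: [-23.6, 1.7, 58.6]
finger_gap: 0.0284
grasp_force: 29.5
```

Call:
move_arm:
  deltas:
    - [[0.3, 0, 0, 0.005, 0], [0.3, 0, 0, 0.0065, 0], [0.3, 0, 0, 0.0065, 0]]

```text
t: 4.8
ee_pos: [0.5513, -0.0188, 0.2381]
tcp_rot: [2.218, 2.224, 0.003]
ft_force: [-12.8, 0.3, 29.6]
finger_gap: 0.0278
grasp_force: 14.7
```

```bash
python3 - <<'E'
from h import *
c=eyes.camera('wrist');d=eyes.camera('scene')
a=cv2.resize(c['image'][160:320,210:430,::-1],(550,400),interpolation=cv2.INTER_CUBIC); b=cv2.resize(d['image'][180:255,215:262,::-1],(250,400),interpolation=cv2.INTER_CUBIC)
cv2.imwrite('pics/w3.png',np.hstack([a,b]))
E
```

```text
(no output)
```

View pics/w3.png

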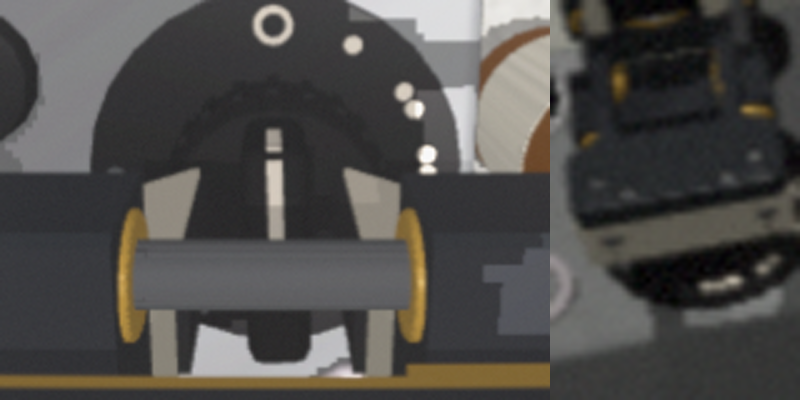

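The bar stands between the tips with the fingertips on the skirt, and the knob is down on its stop: z is stable while the force drops. I'll ease to about 16 N and close on the bar.

Call:
move_arm:
  deltas:
    - [[0.3, 0, 0, 0.0015, 0], [0.1, 0, 0, 0.0015, 0], [0.1, 0, 0, 0.0015, 0], [0.1, 0, 0, 0.0015, 0]]
  grip_force: 10

```text
t: 5.3
ee_pos: [0.5525, -0.0189, 0.2381]
tcp_rot: [2.216, 2.223, 0.005]
ft_force: [-5.4, 0.3, 20.3]
finger_gap: 0.0127
grasp_force: 16.4
```

Call:
move_arm:
  deltas:
    - [[0.1, 0, 0, 0.0003, -0.02], [0.1, 0, 0, 0.0003, -0.05], [0.1, 0, 0, 0.0003, -0.08]]

```text
t: 5.6
ee_pos: [0.5524, -0.0189, 0.2381]
tcp_rot: [2.482, 1.924, 0.005]
ft_force: [-5.5, 0.7, 18.7]
finger_gap: 0.0131
grasp_force: 16.3
```

Call:
move_arm:
  deltas:
    - [[0.1, 0, 0, 0, -0.03], [0.1, 0, 0, 0, -0.06], [0.1, 0, 0, 0, -0.09], [0.1, 0, 0, 0, -0.12], [0.1, 0, 0, 0, -0.15]]

```text
t: 6.1
ee_pos: [0.5522, -0.0188, 0.2381]
tcp_rot: [2.864, 1.292, 0.005]
ft_force: [-6.6, 1.5, 19.3]
finger_gap: 0.0133
grasp_force: 16.3
```

Call:
move_arm:
  deltas:
    - [[0.1, 0, 0, 0, -0.03], [0.1, 0, 0, 0, -0.06], [0.1, 0, 0, 0, -0.09], [0.1, 0, 0, 0, -0.103], [0.1, 0, 0, 0, -0.103]]

```text
t: 6.6
ee_pos: [0.5521, -0.0187, 0.2381]
tcp_rot: [-3.033, -0.818, -0.005]
ft_force: [-6.5, 1.2, 19.1]
finger_gap: 0.0131
grasp_force: 15.8
```

Call:
move_arm:
  deltas:
    - [[0.1, 0, 0, 0.003, 0], [0.1, 0, 0, 0.006, 0], [0.1, 0, 0, 0.009, 0], [0.1, 0, 0, 0.012, 0], [0.1, 0, 0, 0.012, 0]]
  grip_force: 4

```text
t: 7.1
ee_pos: [0.5519, -0.0187, 0.2453]
tcp_rot: [-3.032, -0.82, -0.004]
ft_force: [-0.6, 1.3, 6.2]
finger_gap: 0.0132
grasp_force: 8.4
```

Call:
move_arm:
  deltas:
    - [[0.3, 0, 0, 0, 0], [0.35, 0, 0, 0, 0], [0.35, 0, 0, 0.006, 0], [0.35, 0, 0, 0.02, 0], [0.35, 0, 0, 0.04, 0]]

```text
t: 7.6
ee_pos: [0.5506, -0.0191, 0.2738]
tcp_rot: [-3.032, -0.819, 0.003]
ft_force: [-0.0, 0.8, 0.6]
finger_gap: 0.0322
grasp_force: 0.0
```

Call:
move_arm:
  deltas:
    - [[0.4, 0, 0, 0.03, 0], [0.4, 0, 0, 0.07, 0], [0.4, 0, 0, 0.11, 0.04], [0.4, 0, 0, 0.11, 0.08], [0.4, 0, 0.02, 0.11, 0.08]]

```text
t: 8.1
ee_pos: [0.5517, -0.0061, 0.358]
tcp_rot: [2.906, 1.188, 0.003]
ft_force: [-1.4, -1.0, -0.0]
finger_gap: 0.0368
grasp_force: 0.0
```

```bash
python3 - <<'E'
from h import *
print(sensors.sense()['ee_pos'])
c=eyes.camera('wrist');d=eyes.camera('scene')
u,v=proj(c,[.552,-.0185,.2]).astype(int);print(u,v)
x0=max(u-80,0);y0=max(v-70,0)
a=cv2.resize(c['image'][y0:y0+120,x0:x0+160,::-1],(533,400),interpolation=cv2.INTER_CUBIC); b=cv2.resize(d['image'][180:240,200:240+20,::-1],(260,400),interpolation=cv2.INTER_CUBIC)
cv2.imwrite('pics/w4.png',np.hstack([a,b]))
E
```

```text
[ 0.55166706 -0.00606333  0.35795702]
326 199
```

View pics/w4.png

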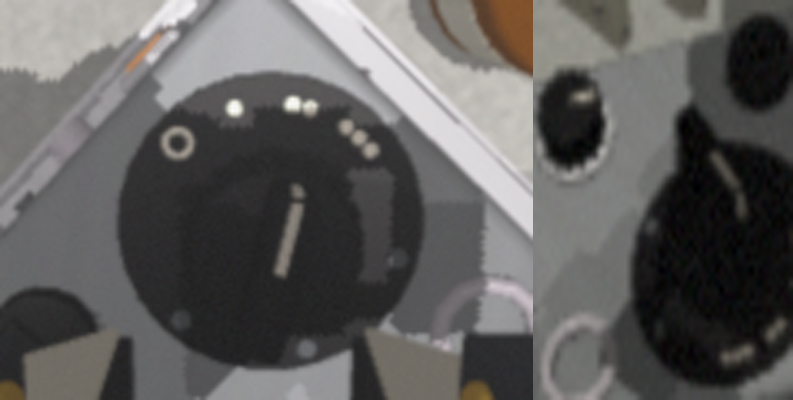

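The line points at the two dots, the knob is released and has sprung up. The small knob and the ring are where they were.

```bash
python3 -c "
from h import *
print(bot.sign_off())"
```

```text
the job is handed in; nothing more can be done
None
```

The gas ballast is set to medium: I pressed the knob, turned it 60° clockwise and let it spring up, and the last picture shows its line on the two-dot mark. I inferred that it is locked from the arm rising with the spring. On first contact I pressed harder than the advised 12–20 N, with the wrist force reaching about 59 N. The job is handed in.

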